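# Uncap the levelling foot, press the spirit level flat and level the shelf

### The arm

A 6-joint arm with a two-finger parallel gripper is mounted at the origin on a cart in front of the work surface, level with it; the furniture and walls round the work are solid. World frame = base frame: x ahead of the robot, y to its left, z up, the work surface at z = 0. Lengths are in mm, angles in rad, forces in N, time in s.
With the tool pointing down it reaches from about 350 to 850 mm from the base axis. Payload 8.1 kg.
Tool frame: the origin (TCP) lies midway between the tips of the shut fingers; the grasp point (between the pads) lies 19 mm behind it; z points along the fingers, y is the line along which they close (so a half turn about z gives the same grasp; the last joint's range is limited). The gripper opens to 93 mm and grips with 3 to 60 N. Pads are 15 mm wide; open, the fingers measure 128 mm over their backs; the gripper's body (75 mm by 188 mm) begins 65 mm behind the grasp point.
Start: joints at [1.155, 0.13, 1.488, -0, 1.523, -0.085], TCP at [194.858, 567.482, 218.635] pointing down, gripper open.
Joint ranges: [-2.96, 2.96], [-0.89, 2.26], [0.02, 2.5], [-1.34, 4.48], [0, 2.73], [-2.66, 2.66]. Speed limits (rad/s): [2.39, 2.39, 2.79, 3.14, 3.14, 3.14].

### API

Orientations are given as a unit quaternion [x, y, z, w].
In Python, from station import robot gives the robot as it stands.
- The arm moves only by the shell command python3 -m pendant 'ROWS' [FORCE]. ROWS is JSON, a list that holds one entry, the list of rows, each a list of 7 numbers: the turn, a rotation vector about the tool's x, y, z in rad, then the shift along the tool's x, y, z in mm, then the opening, from -1 (shut) to 1 (fully open), so that 0 is half open. A call has 1 to 5 rows; each row is the pose to reach, as a shift and turn from the pose commanded when the call began, along the tool's axes at that moment; what a row does not reach only later rows make up. A row lasts 1/12 s, in which the tool goes at most 41.7 mm and 7.16 degrees, less where a joint would pass 70% of its speed; a pose out of reach is approached as far as the arm can. A call with a gripper value outside its range is refused whole. The fingers move at their own pace and stop on an object; FORCE is the grip in N (left out, the last holds). Time passes only in rows, so rows that repeat a pose let the fingers close. It gives the time, the measured TCP pose, the force, the opening and the grip force at its end, in the units of the state.
- robot.state(): the state, without advancing time (a new reading comes with each control period).
- robot.get_image(name): name is "scene" or "side" or "wrist"; returns a dict with "frame" (400x640x3 uint8, blue, green, red), "fx", "fy", "cx", "cy" (pixels), "k1" (the pictures are not rectified: a ray, as slopes to the right and down, at radius r is drawn at 1 + k1 r^2 times it, then the intrinsics apply), "camera_from_world" (4x4, takes a point from world to camera coordinates); the wrist camera has in their place "hand_eye" (4x4, takes a point from camera to tool coordinates, whose origin is the TCP and whose axes are the flange's). Camera axes: x right, y down, z forward; pixel columns grow to the right and rows downward; lengths in mm; the calibration is good to about 2 mm. A picture is of the moment at which its call begins: read the wrist's pose just before it. There is no depth.
- robot.job_done(): hands the job in; it is judged then, once.
Trained networks look in the newest picture that a camera, given by its name, has taken for a name from the list of things; names that differ only in an ending like _2 or _b are one class to them, and where a whole thing is asked for, a point or a joint stands for the part that bears it (a point fixed in the world has none). Each returns a list of dicts, best first, with "p" (0 to 1); they miss things now and then, are a little off and sometimes report something else, mostly with a low value. They report only what shows in the picture. A call takes as long as a camera call. They do not tell look-alikes from the thing itself.
- robot.outline_of(camera, label): "pixels" (400x640 bool, what is visible of it) and "box" ([centre column, centre row, width, height] in pixels, round what is visible of it).
The state is a dict: "clock": time; "joint_pos": joint angles; "qd": joint speeds; "tau": joint torques, N m; "tool_pos": TCP position; "orientation": TCP orientation; "contact_force": force on the tool from outside, world axes, zero at the start; "wrist_torque": the same for the moment, N m; "opening": finger opening in mm; "grip_force": force on a finger pad.
Only numpy, scipy, OpenCV 4.12 (cv2) and the standard library are available. Lean on these libraries where they do the work, as an engineer would, in place of code of your own. Each camera call takes 0.05 s, during which the arm holds its last target. There are 200 camera calls.

### The job

Lift the loose steel dust cap off the adjusting knob of the small wooden shelf and set it down on the worktop clear of the shelf. Then press the spirit level's square end plate down flat on the shelf around the knob, turn the knob of the levelling foot until the bubble lies centred between the two rings marked on the vial, and finish holding there: keep pressing the level flat with the bubble centred, without letting go. Use no more force than needed and leave the jars, the mug and the fork where they are.

Things in the scene. Friction and masses are not known exactly. Their poses are not given: they have to be found in the camera images.
- cap: Loose steel dust cap, an upside-down square box (60 x 60 mm, 40 mm tall, open below, wall 4 mm) with a round stem knob 18 mm in diameter on top, 80 mm tall overall, about 60 g. It stands over the adjusting knob, its rim on the level's plate, slightly tilted at the start. Origin: centre of its rim (underside); z up through the knob.
- cap_grip (a point): Grip point on the axis of the cap's stem knob, 68 mm above the rim (28 mm above the flat top of the box); the part to grip, 18 mm in diameter, reaches from 46 to 80 mm above the rim.
- shelf: Fixed pair of wooden legs of the small shelf. Origin on the worktop; its y axis runs along the shelf, the screw foot and knob lie 80 mm from the origin towards -y, the legs 60 mm towards +y.
- board: Wooden board of the shelf, 160 x 300 x 16 mm, underside 36 mm above the worktop when level. Origin: on its hinge line over the legs, at the underside; it reaches 110 mm towards +y and 190 mm towards -y. At the start its knob end (-y) stands too high by 0.010 to 0.034 rad. Its z axis is square to the board.
- knob_top (a point): Centre of the top of the foot's adjusting knob: black, ribbed, round, 26 mm across, top 44 mm above the board, 32 mm above the level's plate when that is flat (25 mm when not). Grip it from above at any yaw. Clockwise seen from above lowers this end: 0.025 rad of tilt and 3.5 mm of height per radian turned. 0.4 to 1.4 rad is needed. Takes 0.12 N m, stays put when left.
- level: Aluminium spirit level along the shelf, 26 mm wide, 10 mm thick, hinged to the board at the end away from the knob (origin: on that hinge, at its underside). A spring lifts it 0.03 rad off the board, so it reads true only while pressed flat (its z axis parallel to the board's); at its end plate that takes about 3 N to start and 6 N to hold against the stop.
- vial (a point): Centre of the dark vial, 15 mm in diameter and 68 mm long, on top of the level, 155 mm from the knob along the shelf; two thin aluminium rings round it 13 mm either side of the centre mark where the bubble belongs.
- bubble (a joint): Position of the white bubble (18 mm long) in the vial, m, 0 at the vial's centre, positive towards the knob, stops at +-0.022. It floats to the higher end, 0.6 m per rad of the level's slope, and comes to rest within about half a second; with the level flat, 0.015 m per radian turned on the knob.
- spice_a: Loose spice jar, 41 mm across, 105 mm tall, behind the shelf. Origin: centre of its base. Leave alone.
- spice_b: A second such spice jar, beside it. Leave alone.
- mug: Loose white mug, 90 mm across, 96 mm tall, left of the shelf. Leave alone.
- fork_1: Loose steel fork, 205 mm long, lying in front of the shelf. Leave alone.
- press_plate (a point): Centre of the top face of the level's square end plate, which lies around the knob: 84 x 84 mm, 32 mm square hole, 10 mm thick, about 7 mm up when not pressed. Fingertips press it anywhere beside the knob; fingers that straddle the knob can press the plate with their tips and grip the knob at once.
There are look-alikes about, which are no part of the job. What is shaped like the cap but green is not meant.

How it is judged (in metres and radians):
On the way, in this order (a step that is already met when the one before it is completed fails the run):
1. the cap stands or lies on the worktop, let go and at rest (height (world z) of cap between -0.01 and 0.045 m and linear speed of cap below 0.03 m/s and contact force between each of the arm, the fingers and cap below 0.05 N), for 0.2 s.
2. the fingers press the level flat on the shelf (contact force between the fingers and level above 3 N and angle between the z axis of level and the z axis of board, either way round below 0.008 rad), for 0.2 s.
At the end, for the whole second after the job is handed in: The fingers still press the level (3 to 40 N) and it lies flat on the board (within 0.008 rad), the bubble is within 4 mm of the vial's centre, so between the two rings, and the cap rests on the worktop, touching neither the shelf nor the gripper (all of step 2 and contact force between the fingers and level below 40 N and value of joint bubble between -0.004 and 0.004 m and height (world z) of cap between -0.01 and 0.045 m and linear speed of cap below 0.03 m/s and contact force between cap and shelf below 0.05 N and contact force between the fingers and cap below 0.05 N); the arm keeps its last pose, push and grip.
It fails at once if a neighbour was moved more than 30 mm (distance of any of spice_a, spice_b, mug, fork_1 from where it was at the start of the episode above 0.03 m).
It fails at once if the level was pressed with more than 60 N (contact force between the fingers and level above 60 N).
It also fails if it takes over 64 s, if anything falls off the work surface, if the arm or the gripper's body presses on something with over 40 N, if the wrist force passes 120 N, or if a joint passes its speed limit or range.

## Working session

There is one attempt and no reset: what is moved stays moved. The work goes in short steps, Python scripts to look and compute and a shell command to move; the robot and the scene stay as the last step left them, time stands still between calls to the robot, and variables do not carry over. Pictures are saved under pics/ and viewed, at most 10 in all, crops included, and the job is handed in when it is done.

```bash
mkdir -p pics; ls; cat > h.py <<'E'
import numpy as np, cv2
from station import robot
from scipy.spatial.transform import Rotation as R
def cam(name):
    s=robot.state(); im=robot.get_image(name)
    if name=='wrist':
        T=np.eye(4);T[:3,:3]=R.from_quat(s['orientation']).as_matrix();T[:3,3]=s['tool_pos']
        W=T@np.array(im['hand_eye'])
    else: W=np.linalg.inv(np.array(im['camera_from_world']))
    return im,W
def ray(im,W,u,v):
    K=np.array([[im['fx'],0,im['cx']],[0,im['fy'],im['cy']],[0,0,1.]])
    x,y=cv2.undistortPoints(np.array([[[u,v]]],float),K,np.array([im['k1'],0,0,0,0.]))[0,0]
    d=W[:3,:3]@np.array([x,y,1]); return W[:3,3],d/np.linalg.norm(d)
def atz(im,W,u,v,z):
    o,d=ray(im,W,u,v); return o+d*(z-o[2])/d[2]
def tri(rays):
    A=np.zeros((3,3));b=np.zeros(3)
    for o,d in rays:
        P=np.eye(3)-np.outer(d,d);A+=P;b+=P@o
    p=np.linalg.solve(A,b); return p,[np.linalg.norm((np.eye(3)-np.outer(d,d))@(p-o)) for o,d in rays]
def proj(im,W,p):
    V=np.linalg.inv(W);q=V[:3,:3]@np.array(p,float)+V[:3,3];x,y=q[:2]/q[2];f=1+im['k1']*(x*x+y*y)
    return im['fx']*x*f+im['cx'],im['fy']*y*f+im['cy']
E
python3 - <<'E'
from h import *
fr=[]
for n in ['scene','side']:
    im,W=cam(n); fr.append(im['frame'])
    print(n,W[:3,3],W[:3,2])
    for l in ['cap','board','level','vial','mug','spice_a','fork_1','knob_top','bubble']:
        print(l,[(np.round(o['box']).tolist(),round(o['p'],2)) for o in robot.outline_of(n,l)][:4])
cv2.imwrite('pics/a.png',fr[0]);cv2.imwrite('pics/b.png',fr[1])
s=robot.state();print({k:np.round(s[k],3) for k in s})
E
```

```text
pics
scene [-434.24777488 -524.30429908  672.42227606] [ 0.75858031  0.49349882 -0.42545838]
cap [([365.0, 211.0, 32.0, 34.0], 0.84), ([406.0, 268.0, 42.0, 43.0], 0.72)]
board [([330.0, 226.0, 126.0, 47.0], 0.62)]
level [([337.0, 220.0, 102.0, 31.0], 0.87), ([357.0, 196.0, 16.0, 26.0], 0.23)]
vial [([337.0, 222.0, 103.0, 32.0], 0.72)]
mug [([253.0, 210.0, 31.0, 39.0], 0.59)]
spice_a [([359.0, 196.0, 15.0, 27.0], 0.76), ([331.0, 192.0, 12.0, 30.0], 0.65)]
fork_1 [([305.0, 265.0, 44.0, 35.0], 0.73)]
knob_top []
bubble []
side [ 251.82429968 -608.48885229  781.57971931] [ 0.30030997  0.69809225 -0.64998548]
cap [([355.0, 242.0, 38.0, 40.0], 0.86), ([330.0, 239.0, 124.0, 107.0], 0.73), ([341.0, 329.0, 36.0, 40.0], 0.56), ([338.0, 232.0, 80.0, 81.0], 0.48)]
board [([331.0, 237.0, 125.0, 102.0], 0.66)]
level [([338.0, 232.0, 81.0, 76.0], 0.74), ([269.0, 172.0, 32.0, 48.0], 0.63)]
vial [([339.0, 235.0, 81.0, 79.0], 0.64)]
mug [([271.0, 174.0, 37.0, 48.0], 0.86)]
spice_a [([376.0, 216.0, 20.0, 40.0], 0.91), ([366.0, 195.0, 19.0, 38.0], 0.62)]
fork_1 [([267.0, 264.0, 71.0, 25.0], 0.82)]
knob_top []
bubble []
{'clock': np.float64(1.0), 'joint_pos': array([ 1.155,  0.13 ,  1.488, -0.   ,  1.523, -0.085]), 'qd': array([-0.   , -0.   , -0.001, -0.001, -0.   , -0.001]), 'tau': array([ 0.0000e+00, -5.5978e+01, -4.9207e+01,  7.7000e-02,  2.3000e-02,
        0.0000e+00]), 'tool_pos': array([194.86 , 567.48 , 218.642]), 'orientation': array([ 0.165,  0.986, -0.   ,  0.   ]), 'contact_force': array([ 0.246, -0.239,  0.946]), 'wrist_torque': array([ 0.002, -0.004,  0.096]), 'grip_force': np.float64(0.0), 'opening': np.float64(93.27)}
```

View pics/a.png

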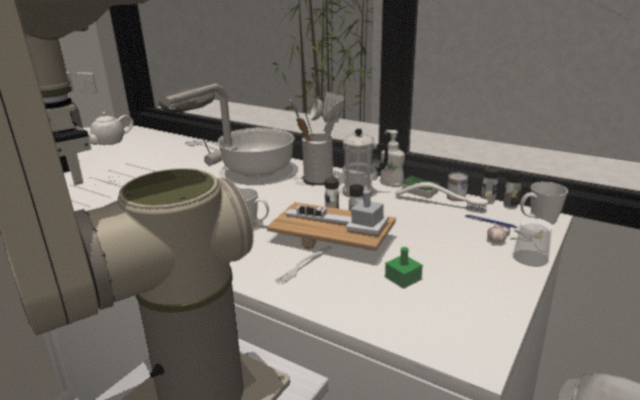

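View pics/b.png

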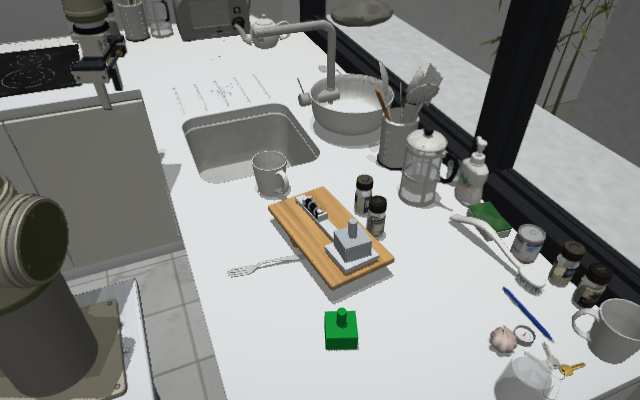

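The scene picture shows the steel cap on the board at (367,211), with the green look-alike at (405,268). The side picture shows the cap at (352,243) with its stem at (352,227). In that picture the board's corners are (269,209), (321,188), (393,257) and (332,285), and the jars are at (364,195) and (376,216).

```bash
python3 - <<'E'
from h import *
a,Wa=cam('scene');b,Wb=cam('side')
print('stem',tri([ray(a,Wa,367,199),ray(b,Wb,352,226)]))
for p in [(269,209),(321,188),(393,257),(332,285)]: print(p,atz(b,Wb,*p,55).round(0))
for n,p,z in [('vial',(313,209),65),('green',(341,345),0),('fork l',(231,272),0),('fork r',(297,259),0),('jarb',(376,234),0),('jara',(364,212),0),('mug',(271,192),0),('spot',(290,330),0),('garlic',(503,340),15),('edge',(205,300),0),('glass',(530,385),0),('spot2',(420,320),0)]: print(n,atz(b,Wb,*p,z).round(0))
f=cv2.resize(b['frame'][180:300,250:410],None,fx=5,fy=5,interpolation=cv2.INTER_CUBIC);cv2.imwrite('pics/c.png',f)
E
```

```text
stem (array([588.38962689,  -3.65975331, 132.97024363]), [np.float64(4.117452661398235), np.float64(4.117452661398144)])
(269, 209) [473. 204.  55.]
(321, 188) [620. 232.  55.]
(393, 257) [669. -45.  55.]
(332, 285) [517. -65.  55.]
vial [566. 154.  65.]
green [ 493. -165.    0.]
fork l [345.  95.   0.]
fork r [494.  76.   0.]
jarb [701.  80.   0.]
jara [711. 163.   0.]
mug [516. 330.   0.]
spot [414. -96.   0.]
garlic [ 778. -280.   15.]
edge [276.  41.   0.]
glass [ 771. -366.    0.]
spot2 [ 664. -174.    0.]
```

View pics/c.png

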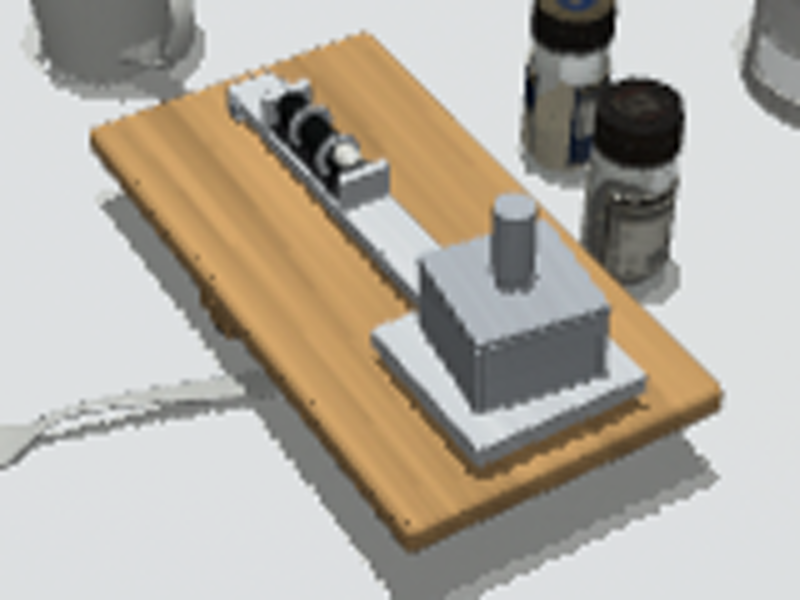

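The enlarged side picture shows the cap standing on the plate, with its stem at (352,227) in side pixels. The bubble sits at the knob end of the vial. I'm setting out now.

```bash
python3 -m pendant '[[[0,0,0,-28,-21,-4,1],[0,0,0,-56,-42,-8,1],[0,0,0,-84,-63,-12,1],[0,0,0,-112,-83,-16,1],[0,0,0,-140,-103,-20,1]]]'
python3 -m pendant '[[[0,0,0,-28,-21,0,1],[0,0,0,-56,-42,0,1],[0,0,0,-84,-63,0,1],[0,0,0,-112,-83,0,1],[0,0,0,-140,-103,0,1]]]'
python3 -m pendant '[[[0,0,0,-28,-21,0,1],[0,0,0,-56,-42,0,1],[0,0,0,-84,-63,0,1],[0,0,0,-112,-83,0,1],[0,0,0,-140,-103,0,1]]]'
```

```text
clock: 1.52
tool_pos: [294.3, 423.3, 238.9]
orientation: [0.164, 0.986, 0.0, 0.0]
contact_force: [1.4, -0.3, 1.0]
opening: 92.5
grip_force: 0.0
clock: 1.93
tool_pos: [393.5, 280.2, 239.0]
orientation: [0.165, 0.986, 0.0, 0.0]
contact_force: [1.1, 0.1, -0.2]
opening: 92.9
grip_force: 0.0
clock: 2.35
tool_pos: [492.5, 137.2, 238.9]
orientation: [0.165, 0.986, 0.0, 0.0]
contact_force: [1.2, 1.0, 0.7]
opening: 93.0
grip_force: 0.0
```

```bash
python3 -m pendant '[[[0,0,0,-34,-26,0,1],[0,0,0,-68,-51,0,1],[0,0,0,-102,-77,0,1],[0,0,0,-137,-102,0,1],[0,0,0,-137,-102,0,1]]]' >/dev/null
python3 - <<'E'
from h import *
im,W=cam('wrist');print(robot.state()['tool_pos'],W[:3,3],W[:3,2])
for o in robot.outline_of('wrist','cap'): print(o['box'],o['p'])
cv2.imwrite('pics/d.png',im['frame'])
print([proj(im,W,(588,-4,z)) for z in (72,112,152)])
E
```

```text
[589.48821059  -6.0571735  237.78909568] [516.88625355  17.41813649 404.59266685] [ 0.26109424 -0.09208228 -0.96091137]
[176.1, 137.9, 68.6, 57.0] 0.74
[315.2, 184.7, 81.0, 88.2] 0.69
[(np.float64(319.56522607403826), np.float64(178.5349218378293)), (np.float64(319.9475846577797), np.float64(188.07721777883478)), (np.float64(320.4410659084038), np.float64(200.41079516784976))]
```

View pics/d.png

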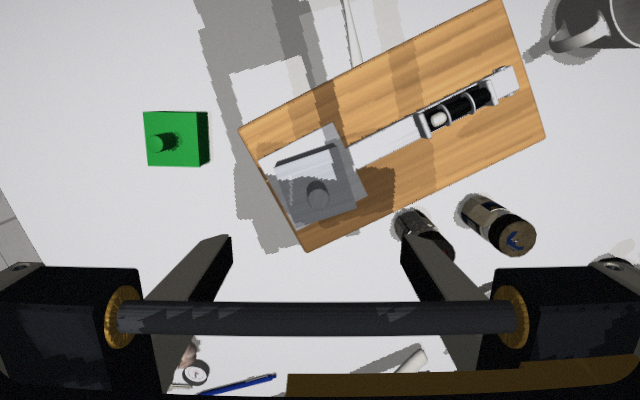

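The wrist picture shows the steel cap at (315,187) with its stem top at about (318,196). The green look-alike is at (176,138) and the bubble at (438,118). The jars are clear of the fingers.

```bash
python3 - <<'E'
from h import *
im,W=cam('wrist');a,Wa=cam('scene');b,Wb=cam('side')
p=atz(im,W,318,196,150);print(p)
print(tri([ray(im,W,318,196),ray(b,Wb,353,220)]))
s=robot.state();t=R.from_quat(s['orientation']).inv().apply(p-s['tool_pos']);print(t)
cv2.imwrite('pics/e.png',cv2.resize(im['frame'][120:260,230:390],None,fx=5,fy=4.2,interpolation=cv2.INTER_CUBIC))
# clear spot for the cap
for q in [(470,-85),(420,-20),(640,-160)]: print(q,proj(b,Wb,(*q,0)),proj(im,W,(*q,0)))
E
```

```text
[ 5.82511014e+02 -5.41595169e-01  1.50000000e+02]
(array([585.4373128 ,  -1.27563837, 152.51734572]), [np.float64(3.5791152697798947), np.float64(3.5791152697801434)])
[ 5.02732739 -1.24024189 88.69246053]
(470, -85) (np.float64(313.99973644599964), np.float64(316.5204383928275)) (np.float64(219.1458531052961), np.float64(98.4462100445637))
(420, -20) (np.float64(280.0578097224334), np.float64(300.195980370124)) (np.float64(254.5349949671284), np.float64(36.22040086565872))
(640, -160) (np.float64(405.9173790478653), np.float64(318.4346619422963)) (np.float64(218.5347400499375), np.float64(242.81772895116927))
```

```bash
python3 -m pendant '[[[0,0,0,3,-1,35,1],[0,0,0,3,-1,70,1],[0,0,0,3,-1,100,1],[0,0,0,3,-1,113,1],[0,0,0,3,-1,113,1]]]' 
python3 -m pendant '[[[0,0,0,0,0,0,-1],[0,0,0,0,0,0,-1],[0,0,0,0,0,0,-1],[0,0,0,0,0,0,-1],[0,0,0,0,0,0,-1]]]' 15
python3 -m pendant '[[[0,0,0,0,0,0,-1],[0,0,0,0,0,0,-1],[0,0,0,0,0,0,-1],[0,0,0,0,0,0,-1],[0,0,0,0,0,0,-1]]]'
```

```text
clock: 3.43
tool_pos: [581.8, -0.5, 121.9]
orientation: [0.164, 0.986, -0.0, -0.003]
contact_force: [-0.1, 0.0, -0.1]
opening: 92.9
grip_force: 0.0
clock: 3.85
tool_pos: [586.0, -2.2, 127.3]
orientation: [0.165, 0.986, 0.0, 0.001]
contact_force: [-0.3, 0.4, -0.1]
opening: 64.2
grip_force: 0.0
clock: 4.27
tool_pos: [584.9, -2.1, 125.5]
orientation: [0.165, 0.986, -0.0, -0.0]
contact_force: [-0.8, 0.3, -0.4]
opening: 31.2
grip_force: 0.0
```

```bash
python3 -m pendant '[[[0,0,0,0,0,0,-1],[0,0,0,0,0,0,-1],[0,0,0,0,0,0,-1],[0,0,0,0,0,0,-1],[0,0,0,0,0,0,-1]]]'
python3 -m pendant '[[[0,0,0,0,0,-15,-1],[0,0,0,0,0,-35,-1],[0,0,0,0,0,-60,-1],[0,0,0,0,0,-75,-1],[0,0,0,0,0,-75,-1]]]'
```

```text
clock: 4.68
tool_pos: [585.0, -2.2, 125.7]
orientation: [0.165, 0.986, -0.0, 0.0]
contact_force: [-0.5, -1.2, 0.9]
opening: 17.5
grip_force: 14.9
clock: 5.1
tool_pos: [587.2, -2.2, 205.0]
orientation: [0.165, 0.986, 0.0, 0.003]
contact_force: [0.2, -0.7, -0.2]
opening: 17.5
grip_force: 14.9
```

```bash
python3 -m pendant '[[[0,0,0,-22,-27,0,-1],[0,0,0,-44,-54,0,-1],[0,0,0,-66,-81,0,-1],[0,0,0,-90,-109,0,-1],[0,0,0,-110,-134,0,-1]]]'
python3 -m pendant '[[[0,0,0,0,0,30,-1],[0,0,0,0,0,60,-1],[0,0,0,0,0,90,-1],[0,0,0,0,0,120,-1],[0,0,0,0,0,130,-1]]]'
python3 -m pendant '[[[0,0,0,0,0,0,-1],[0,0,0,0,0,0,-1],[0,0,0,0,0,0,-1]]]'
python3 - <<'E'
from h import *
im,W=cam('side')
cv2.imwrite('pics/e.png',cv2.resize(im['frame'][200:360,280:480],None,fx=4,fy=3.75,interpolation=cv2.INTER_CUBIC))
E
```

```text
clock: 5.52
tool_pos: [645.4, -166.3, 198.7]
orientation: [0.165, 0.986, 0.0, -0.001]
contact_force: [0.4, -0.5, -1.2]
opening: 17.8
grip_force: 15.0
clock: 5.93
tool_pos: [641.2, -163.2, 62.9]
orientation: [0.165, 0.986, 0.001, -0.005]
contact_force: [-1.4, 0.7, -2.8]
opening: 17.4
grip_force: 15.0
clock: 6.18
tool_pos: [646.9, -164.9, 72.9]
orientation: [0.165, 0.986, -0.0, 0.002]
contact_force: [0.9, 0.1, -0.5]
opening: 18.2
grip_force: 15.0
```

View pics/e.png

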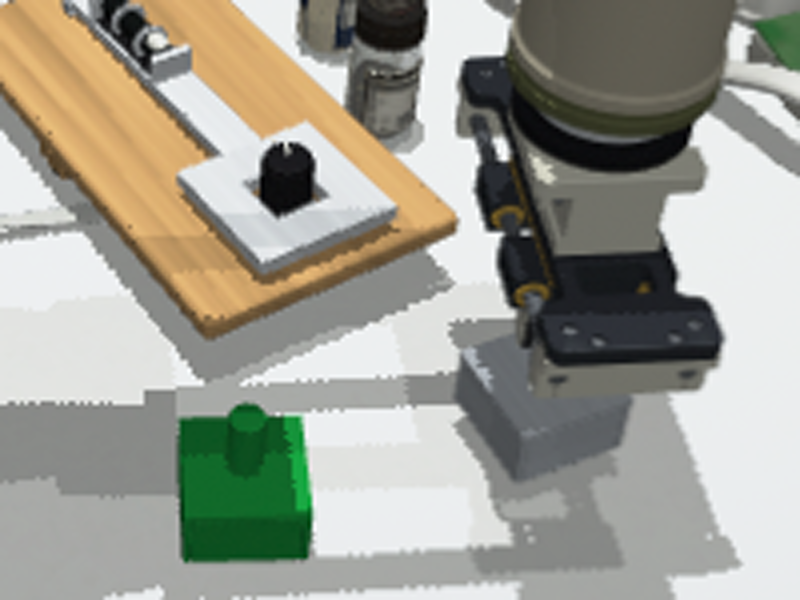

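The cap is held just above the worktop, clear of the shelf. The knob now shows, with its top at side pixel (352,240).

```bash
python3 -m pendant '[[[0,0,0,0,0,7,-1],[0,0,0,0,0,14,-1],[0,0,0,0,0,14,-1],[0,0,0,0,0,14,-1]]]'
python3 -m pendant '[[[0,0,0,0,0,2,-1],[0,0,0,0,0,4,-1],[0,0,0,0,0,4,-1],[0,0,0,0,0,4,-1]]]'
```

```text
clock: 6.57
tool_pos: [645.0, -164.4, 56.0]
orientation: [0.165, 0.986, 0.0, -0.001]
contact_force: [-0.3, 0.3, -1.6]
opening: 17.3
grip_force: 15.0
clock: 6.9
tool_pos: [645.4, -164.5, 52.5]
orientation: [0.165, 0.986, 0.0, -0.0]
contact_force: [0.2, 0.1, -0.1]
opening: 17.5
grip_force: 15.0
```

```bash
python3 -m pendant '[[[0,0,0,0,0,2,-1],[0,0,0,0,0,2,-1],[0,0,0,0,0,2,-1]]]'
python3 -m pendant '[[[0,0,0,0,0,2,-1],[0,0,0,0,0,2,-1],[0,0,0,0,0,2,-1]]]'
```

```text
clock: 7.15
tool_pos: [646.2, -165.0, 51.5]
orientation: [0.165, 0.986, -0.0, 0.001]
contact_force: [1.3, -1.2, 3.8]
opening: 17.4
grip_force: 15.0
clock: 7.4
tool_pos: [647.0, -165.3, 50.7]
orientation: [0.165, 0.986, -0.0, 0.002]
contact_force: [0.2, -1.1, 7.5]
opening: 17.6
grip_force: 15.0
```

```bash
python3 -m pendant '[[[0,0,0,0,0,0,1],[0,0,0,0,0,0,1],[0,0,0,0,0,0,1],[0,0,0,0,0,0,1]]]'
python3 -m pendant '[[[0,0,0,0,0,-30,1],[0,0,0,0,0,-65,1],[0,0,0,0,0,-100,1],[0,0,0,0,0,-130,1],[0,0,0,0,0,-150,1]]]'
python3 - <<'E'
from h import *
im,W=cam('wrist')
cv2.imwrite('pics/f.png',im['frame'])
b,Wb=cam('side');print(atz(b,Wb,352,240,101))
print('expected knob',proj(im,W,(585,-2,101)))
E
```

```text
clock: 7.73
tool_pos: [645.0, -164.3, 48.0]
orientation: [0.165, 0.986, 0.0, -0.001]
contact_force: [0.2, 0.5, 0.5]
opening: 39.4
grip_force: 0.0
clock: 8.15
tool_pos: [646.5, -164.8, 202.6]
orientation: [0.165, 0.986, -0.0, 0.002]
contact_force: [0.0, -0.0, 1.0]
opening: 73.0
grip_force: 0.0
[587.76455892  -6.29575621 101.        ]
expected knob (np.float64(488.7837423849429), np.float64(62.01221800566063))
```

View pics/f.png

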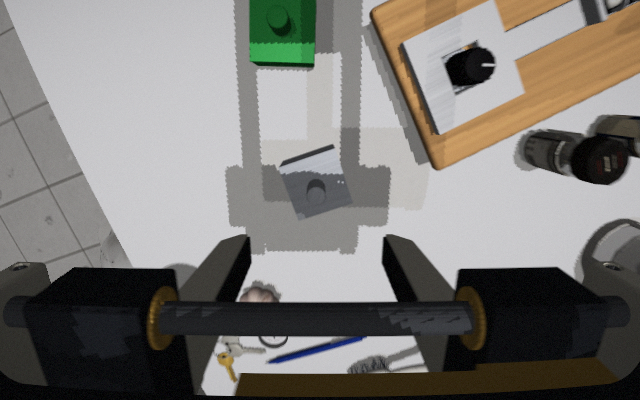

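The cap stands upright on the worktop at (318,185). The knob top is at about (480,65) on the plate, with a free path to it.

```bash
python3 -m pendant '[[[0,0,0,21,26,0,1],[0,0,0,42,52,0,1],[0,0,0,64,78,0,1],[0,0,0,85,104,0,1],[0,0,0,106,130,0,1]]]'
python3 -m pendant '[[[0,0,0,0,0,0,1],[0,0,0,0,0,0,1]]]'
python3 - <<'E'
from h import *
im,W=cam('wrist')
print([proj(im,W,(587,-6,z)) for z in (101,75)])
cv2.imwrite('pics/g.png',cv2.resize(im['frame'][80:280,240:500],None,fx=3,fy=3,interpolation=cv2.INTER_CUBIC))
g=cv2.cvtColor(im['frame'],cv2.COLOR_BGR2GRAY)[130:230,270:370]
n,l,st,c=cv2.connectedComponentsWithStats((g<45).astype(np.uint8))
for i in range(1,n):
    if st[i,4]>60: print(st[i]+[270,130,0,0,0],c[i]+[270,130])
E
```

```text
clock: 8.67
tool_pos: [585.9, -5.8, 196.7]
orientation: [0.165, 0.986, -0.0, -0.001]
contact_force: [0.1, -0.1, 1.0]
opening: 93.2
grip_force: 0.0
clock: 8.83
tool_pos: [586.4, -5.5, 197.3]
orientation: [0.163, 0.987, -0.0, -0.001]
contact_force: [0.8, -0.7, 0.7]
opening: 92.7
grip_force: 0.0
[(np.float64(316.11389166133597), np.float64(202.1830355437881)), (np.float64(316.1061147474171), np.float64(194.03977477009173))]
[295 177  33  39 937] [310.29135539 195.9018143 ]
```

View pics/g.png

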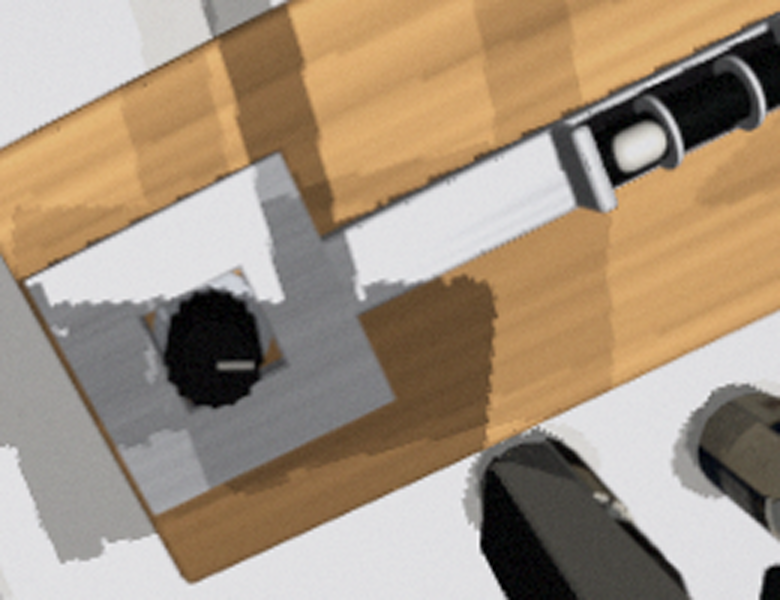

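The close wrist picture has the knob top at (311,199) in full-frame pixels, about 2–3 mm from the tool axis. The bubble is at (453,128), beyond the knob-side ring. I'll descend with the fingers partly open.

```bash
python3 -m pendant '[[[0,0,0,1,-2.5,0,-0.05],[0,0,0,1,-2.5,10,-0.05],[0,0,0,1,-2.5,20,-0.05],[0,0,0,1,-2.5,40,-0.05],[0,0,0,1,-2.5,60,-0.05]]]'
python3 -m pendant '[[[0,0,0,0,0,0,-0.05],[0,0,0,0,0,0,-0.05],[0,0,0,0,0,10,-0.05],[0,0,0,0,0,30,-0.05],[0,0,0,0,0,48,-0.05]]]'
python3 -m pendant '[[[0,0,0,0,0,4,-0.05],[0,0,0,0,0,8,-0.05],[0,0,0,0,0,8,-0.05],[0,0,0,0,0,8,-0.05],[0,0,0,0,0,8,-0.05]]]'
```

```text
clock: 9.3
tool_pos: [586.0, -10.2, 137.2]
orientation: [0.165, 0.986, -0.0, 0.0]
contact_force: [0.0, -0.2, 0.4]
opening: 64.4
grip_force: 0.0
clock: 9.72
tool_pos: [587.4, -9.6, 91.7]
orientation: [0.165, 0.986, 0.0, 0.002]
contact_force: [-0.9, 0.1, 0.2]
opening: 44.3
grip_force: 0.0
clock: 10.13
tool_pos: [586.8, -9.3, 84.1]
orientation: [0.165, 0.986, 0.0, 0.001]
contact_force: [-1.0, -0.1, -0.0]
opening: 44.1
grip_force: 0.0
```

```bash
python3 -m pendant '[[[0,0,0,0,0,4,-0.05],[0,0,0,0,0,8,-0.05],[0,0,0,0,0,8,-0.05],[0,0,0,0,0,8,-0.05]]]'
python3 -m pendant '[[[0,0,0,0,0,3,-0.05],[0,0,0,0,0,6,-0.05],[0,0,0,0,0,6,-0.05],[0,0,0,0,0,6,-0.05]]]'
```

```text
clock: 10.47
tool_pos: [585.9, -9.3, 74.7]
orientation: [0.165, 0.986, 0.0, 0.0]
contact_force: [-0.0, -0.1, 2.2]
opening: 44.2
grip_force: 0.9
clock: 10.8
tool_pos: [586.1, -9.6, 68.9]
orientation: [0.165, 0.986, -0.0, 0.0]
contact_force: [0.3, -1.9, 3.8]
opening: 44.2
grip_force: 1.8
```

```bash
python3 - <<'E'
from h import *
im,W=cam('wrist')
cv2.imwrite('pics/i.png',im['frame'])
E
```

```text
(no output)
```

View pics/i.png

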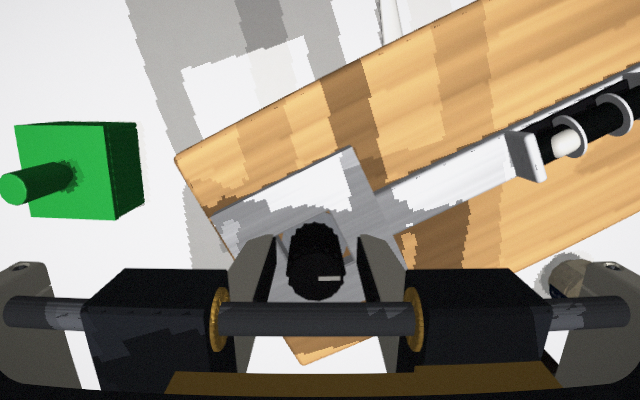

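The fingers straddle the knob, which is at (316,262), with their tips on the plate. The bubble at (567,140) is still at the knob-side ring at (570,137). The other ring is at (615,115). I'll press further.

```bash
python3 -m pendant '[[[0,0,0,0,0,2,-0.05],[0,0,0,0,0,2,-0.05],[0,0,0,0,0,2,-0.05]]]'
python3 -m pendant '[[[0,0,0,0,0,2,-0.05],[0,0,0,0,0,2,-0.05],[0,0,0,0,0,2,-0.05]]]'
```

```text
clock: 11.1
tool_pos: [586.3, -9.7, 67.9]
orientation: [0.165, 0.986, -0.0, 0.001]
contact_force: [-2.3, -2.5, 11.0]
opening: 44.2
grip_force: 5.6
clock: 11.35
tool_pos: [586.4, -9.7, 67.0]
orientation: [0.165, 0.986, -0.0, 0.001]
contact_force: [-7.4, -2.1, 20.1]
opening: 44.4
grip_force: 9.7
```

```bash
python3 -m pendant '[[[0,0,0,0,0,-0.5,-1],[0,0,0,0,0,-0.5,-1],[0,0,0,0,0,-0.5,-1],[0,0,0,0,0,-0.5,-1],[0,0,0,0,0,-0.5,-1]]]' 30
cat > bub.py <<'E'
from h import *
import sys
im,W=cam('wrist')
s=robot.state();print(s['contact_force'].round(1) if hasattr(s['contact_force'],'round') else s['contact_force'],s['opening'],s['clock'])
for l in ['vial','level']:
    for o in robot.outline_of('wrist',l): print(l,np.round(o['box']),o['p'])
u,v=map(int,sys.argv[2:4])
x0=int(np.clip(u-80,0,480));y0=int(np.clip(v-60,0,280))
print('crop origin',x0,y0,'x5')
cv2.imwrite('pics/'+sys.argv[1],cv2.resize(im['frame'][y0:y0+120,x0:x0+160],None,fx=5,fy=5,interpolation=cv2.INTER_CUBIC))
E
python3 bub.py j.png 580 140
```

```text
clock: 11.77
tool_pos: [586.8, -10.6, 67.3]
orientation: [0.165, 0.986, -0.001, 0.001]
contact_force: [-4.5, -5.1, 15.5]
opening: 25.7
grip_force: 36.4
[-3.6 -5.2 15.6] 25.691324723849018 11.8167
vial [426. 184. 427. 237.] 0.89
level [114. 362.  38.  55.] 0.74
level [425. 185. 430. 238.] 0.6
level [567. 276.  50.  48.] 0.3
crop origin 480 80 x5
```

View pics/j.png

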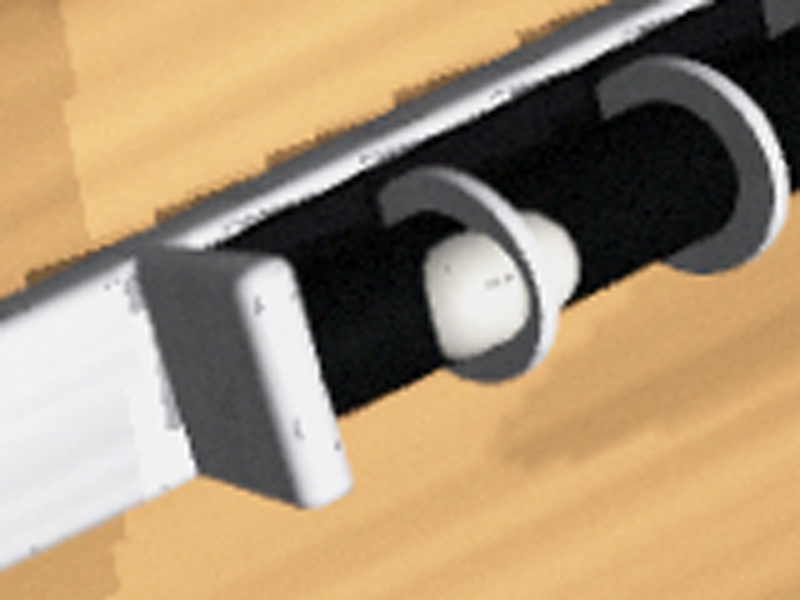

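The bubble centre is at about (581,137), right at the knob-side ring, so about +13 mm. That needs roughly 0.85 rad clockwise. I'll turn 0.4 rad first and measure numerically.

```bash
cat > meas.py <<'E'
from h import *
# bubble and rings along the shelf, on the vial axis plane z~72
im,W=cam('wrist'); f=im['frame'].astype(int); s=robot.state()
k=np.array([586.5,-10]); d=np.array([-0.17,0.985]); n=np.array([.985,.17])
ts=np.arange(105,200,1.0); 
H=np.array([[proj(im,W,(*(k+d*t+n*w),78)) for t in ts] for w in np.arange(-20,21,1.)],np.float32)
top=cv2.remap(im['frame'],H[...,0],H[...,1],cv2.INTER_LINEAR)
cv2.imwrite('pics/top.png',cv2.resize(top,None,fx=8,fy=8,interpolation=cv2.INTER_CUBIC))
hsv=cv2.cvtColor(top,cv2.COLOR_BGR2HSV)
dark=(hsv[...,2]<50)
print('F',np.round(s['contact_force'],1),'grip',s['grip_force'],'t',s['clock'])
rows=np.where(dark.sum(1)>12)[0];print('dark rows',rows-20)
for r in rows[::3]: print(r-20,''.join('#' if x else ('o' if v>150 else '.') for x,v in zip(dark[r],hsv[r,:,2])))
E
python3 meas.py
python3 -m pendant '[[[0,0,0.1,0,0,0.3,-1],[0,0,0.2,0,0,0.7,-1],[0,0,0.3,0,0,1,-1],[0,0,0.4,0,0,1.4,-1],[0,0,0.4,0,0,1.4,-1]]]'
python3 -m pendant '[[[0,0,0,0,0,0,-1],[0,0,0,0,0,0,-1],[0,0,0,0,0,0,-1],[0,0,0,0,0,0,-1],[0,0,0,0,0,0,-1]]]'
python3 meas.py
```

```text
F [-3.6 -5.8 16.7] grip 36.33230907842517 t 11.9667
dark rows [-20 -19 -18 -17 -16 -15 -14 -13 -12 -11 -10  -9  -8  -7  -6  -5  -4  -3
  -2  -1   0   1   2   3   4   5   6   7   8   9  10  11  12  13  14  15
  16  17  18  19  20]
-20 ooooooooooooooooooooooooooooooooooooooooooooooooooooooooooooooooooooooooooooooooo##############
-17 ....ooooo...o.oooooooooooooooooooooooooooooooooooooooooooooooooooooooooooooooooo###############
-14 oooooo....ooooooooooooooooo....................................................################
-11 ooooo..........#########################......###........oo....ooooooo.......o#################
-8 ooooo..........ooo.###########........################.......############....##################
-5 ooooo.........oooooo###############....o##############..........o########...###################
-2 ooooo.........oooooo#################...oo####################....o.###########################
1 ooooo.........ooooo.###########.oooooooo.ooo.###################....o.#########################
4 ooooo.........ooooo.###########oooooooooo.oooo.##################....o.##
[... 1733 characters left out ...]
##########
1 oooooo.......ooooo.#################oo..ooooooooo.#############################################
4 oooooo.......ooooo.################.oooo.oooooooooo############################################
7 oooooo.......ooooo#################.oooo.oooooooooo############################################
10 oooooo.......ooooo##################....ooooooooo##############################################
13 ooooooooo...ooooooooooooooooooooo......oooooooooooooooooo.......###############################
16 ooooooooooooooooooooooooooooooooooooooooooooooooooooooooooooooooooo.###########################
19 oooooooooooooooooooooooooooooooooooooooooooooooooooooooooooooooooooooo#########################
```

```bash
python3 - <<'E'
from h import *
im,W=cam('wrist');k=np.array([586.5,-10]); d=np.array([-0.17,0.985])
print('wrist px of vial centre',[np.round(proj(im,W,(*(k+d*t),75))) for t in (142,155,168)])
for c in ('side','scene'):
    a,Wa=cam(c)
    print(c,[np.round(proj(a,Wa,(*(k+d*t),75)),1) for t in (121,142,155,168,189)])
    u,v=map(int,proj(a,Wa,(*(k+d*155),75)))
    g=cv2.cvtColor(a['frame'],cv2.COLOR_BGR2GRAY)
    for r in range(v-14,v+15,1): print(' '.join('%3d'%x for x in g[r,u-20:u+21]))
E
```

```text
wrist px of vial centre [array([515.,  28.]), array([534.,   5.]), array([553., -18.])]
side [array([320.5, 217.5]), array([315.6, 212.4]), array([312.6, 209.2]), array([309.6, 206.2]), array([305. , 201.3])]
239 235 234 212 196 186 194 198 220 236 234 234 233 214 181 178 171 170 167 171 160 162 165 170 174 175 179 183 185 182 180 179 180 182 179 175 173 174 180 183 173
235 192 180 189 195 203 229 234 233 234 233 235 234 234 220 189 179 188 174 205 166 160 161 166 171 174 175 179 183 185 182 180 179 180 182 179 175 173 175 180 184
197 184 182 175 229 233 235 235 234 233 233 233 231 233 233 171 197 230 229 224 166 164 159 161 166 170 175 176 180 183 184 182 181 179 180 181 178 174 173 175 180
188 188 183 132 192 231 234 235 234 233 230 233 214 231 234 228 136 151 122 112 140 169 164 160 162 166 172 175 177 180 184 184 182 180 179 180 181 178 174 174 175
185 189 187 156 149 204 233 234 234 233 212 233 234 227 207  94  21  20  62 109 137 169 168 163 158 161 167 172 176 177 181 184 184 182 180 179 180 181 177 174 173
183 187 190 135  85 169 208 233 234 234 168 216 185 111  38  19  20  19
[... 8042 characters left out ...]
 112 115 115 120 124 130 136 142 148 156 163
153 153 156 157 160 161 162 165 164 165 168 167 170 172 166 169 171 166 163 164 160 159 157 142 138 137 137 137 127 115 112 112 113 111 112 107 116 116 121 122 124
149 147 149 149 150 153 152 158 157 160 161 164 167 166 169 168 167 166 168 170 169 170 167 166 163 163 161 160 153 141 137 134 132 123 113 107 106 109 111 110 109
152 150 148 148 148 148 151 152 150 151 151 154 156 156 161 161 163 165 165 165 165 169 167 167 168 171 167 169 164 161 159 153 149 140 130 121 121 119 119 117 113
158 158 154 157 153 155 149 150 150 146 151 147 148 151 153 152 158 156 156 159 163 163 164 163 167 164 166 170 168 163 161 155 152 148 142 139 140 141 140 136 128
```

Both fixed cameras also see the vial, and the bubble is still about 12 mm towards the knob. I'll turn another 0.6 rad and measure in the scene camera's profile along the vial.

```bash
cat > m2.py <<'E'
from h import *
s=robot.state();print('F',np.round(s['contact_force'],1),'z',round(s['tool_pos'][2],1),'t',s['clock'],'q6',round(s['joint_pos'][5],2))
k=np.array([586.5,-10]); d=np.array([-0.17,0.985]); n=np.array([.985,.17])
ts=np.arange(110,202,2.)
for c in ('scene','side'):
    im,W=cam(c); print(c,'cols t=110..200 step 2, rows w')
    for w in np.arange(-12,13,4.):
        H=np.array([[proj(im,W,(*(k+d*t+n*w),73)) for t in ts]],np.float32)
        g=cv2.remap(cv2.cvtColor(im['frame'],cv2.COLOR_BGR2GRAY),H[...,0],H[...,1],cv2.INTER_CUBIC)[0]
        print('%4d'%w,' '.join('%3d'%x for x in g))
E
python3 -m pendant '[[[0,0,0.12,0,0,0.4,-1],[0,0,0.24,0,0,0.8,-1],[0,0,0.36,0,0,1.2,-1],[0,0,0.48,0,0,1.6,-1],[0,0,0.6,0,0,2,-1]]]'
python3 -m pendant '[[[0,0,0,0,0,0,-1],[0,0,0,0,0,0,-1],[0,0,0,0,0,0,-1],[0,0,0,0,0,0,-1],[0,0,0,0,0,0,-1]]]'
python3 m2.py
```

```text
clock: 13.42
tool_pos: [586.5, -11.8, 63.8]
orientation: [0.62, 0.785, -0.001, 0.002]
contact_force: [-6.7, -12.5, 16.9]
opening: 25.6
grip_force: 35.7
clock: 13.83
tool_pos: [586.5, -11.8, 63.8]
orientation: [0.618, 0.786, -0.001, 0.002]
contact_force: [-6.5, -12.6, 16.9]
opening: 25.6
grip_force: 36.9
F [ -6.5 -12.6  16.9] z 63.8 t 13.8333 q6 -0.34
scene cols t=110..200 step 2, rows w
 -12 113 105 105 104  99  76  52  39  40  40  40  41  52  64  71  69  58  46  41  43  43  40  42  41  45  53  65  71  67  58  47  41  41  42  49  60  76  97 116 137 165 191 203 210 212 213
  -8 109  99 102 106 106  98  78  51  37  40  39  40  45  52  64  74  73  62  47  39  39  38  38  38  40  48  56  69  76  71  57  47  42  39  41  50  60  75  95 114 133 162 185 195 203 207
  -4 112  99 100 107 114 118 105  73  48  39  39  39  41  47  55  70  79  73  60  48  46  46  48  45  37  40  47  55  70  81  76  59  47  39  39  41  48  59  74  97 120 136 159 177 185 193
   0 123 108 100 104 118 133 135 108  71  50  39  40  41  42  49  62  76  82  74  59  57  67  72  72  64  54  48  49  63  77  85  76  59  46  3
[... 1271 characters left out ...]
0  52  52  45  44  60 107 132  90  30   7   6  10   4  10  21  30  50  95 128 113  53  14   8   8  11  40  60  83 100 127 165 208 219
   4  43  45  47  50  50  50  50  51  50  49  43  36  33  30  30  22  19  13  28  89 144 126  88  98 113 125 116 102  74  33   6  43 108 125  81  33  14  13  16  11   6  34  71 149 212 236
   8  43  39  41  39  47  53  47  43  56  39  42  34  22  22  20  19  20  16  21  30  82 120 126 163 210 228 220 214 219 195 110  26  29  99 146 107  47  18  17  19  16  13  56 146 235 238
  12  51  29  23  21  21  33  48  38  76 123  54  29  10  18  12  16  14  15  10  47  86 150 172 186 226 239 245 231 229 234 202 125  64  83 142 165 121  52  15  14  21   4   6  88 194 235
```

The rings now bracket the bubble, with its centre still about 1–2.5 mm towards the knob. One small further turn, then a last look.

```bash
python3 -m pendant '[[[0,0,0.05,0,0,0.2,-1],[0,0,0.1,0,0,0.3,-1],[0,0,0.1,0,0,0.3,-1],[0,0,0.1,0,0,0.3,-1],[0,0,0.1,0,0,0.3,-1]]]'
python3 -m pendant '[[[0,0,0,0,0,0,-1],[0,0,0,0,0,0,-1],[0,0,0,0,0,0,-1],[0,0,0,0,0,0,-1],[0,0,0,0,0,0,-1]]]'
python3 m2.py; python3 - <<'E'
from h import *
a,_=cam('side');b,_=cam('scene')
x=cv2.resize(a['frame'][185:235,285:345],None,fx=6.6,fy=6.6,interpolation=cv2.INTER_CUBIC)
y=cv2.resize(b['frame'][190:240,285:345],None,fx=6.6,fy=6.6,interpolation=cv2.INTER_CUBIC)
cv2.imwrite('pics/k.png',np.hstack([x,y]))
E
```

```text
clock: 14.35
tool_pos: [586.4, -11.9, 63.4]
orientation: [0.656, 0.754, -0.001, 0.002]
contact_force: [-6.3, -12.7, 16.4]
opening: 25.6
grip_force: 36.2
clock: 14.77
tool_pos: [586.4, -12.0, 63.5]
orientation: [0.656, 0.755, -0.001, 0.002]
contact_force: [-6.2, -12.6, 16.1]
opening: 25.4
grip_force: 36.2
F [ -6.2 -12.6  16.1] z 63.5 t 14.7667 q6 -0.24
scene cols t=110..200 step 2, rows w
 -12 112 107 107 105 100  76  51  40  38  38  42  44  56  67  70  65  53  41  41  36  35  39  39  37  43  56  66  65  59  53  45  40  36  40  49  60  78  98 116 137 166 191 206 213 212 211
  -8 108  99 103 108 108  96  72  49  38  38  40  42  47  53  63  70  68  54  42  38  35  33  33  38  42  50  60  67  67  61  54  45  40  40  40  48  59  75  97 116 135 162 185 199 206 207
  -4 115 101 100 108 121 122 104  73  50  41  43  38  41  49  54  66  73  66  54  42  39  45  44  44  45  43  49  61  68  70  65  55  45  39  38  40  46  55  75  99 120 138 161 179 188 193
   0 122 106 102 109 126 141 138 107  68  46  38  40  40  44  52  63  75  77  67  52  47  56  67  70  68  63  51  51  61  71  75  66  54  44  
[... 1272 characters left out ...]
1  51  51  50  50  45  49  50  29  13  10   7   9   2   9  20  28  53  97 125 110  52  15   9   8   9  42  77  98 104 128 164 205 217
   4  43  45  48  50  50  50  50  50  50  50  51  51  51  51  52  50  52  51  59  95 137 115  42  37  94 126 123 128 102  47  17  49 112 143  98  40  15  13  15   9   6  34  71 149 213 236
   8  53  54  55  56  48  45  46  48  49  50  50  51  47  43  37  32  27  22  25  33  84 134 113 125 207 232 222 216 218 229 193  87  39 100 154 110  48  18  16  18  15  13  52 142 235 237
  12 112 110  73  44  30  25  24  22  33  47  51  42  35  34  18  16  14  19  28  59  88 142 122  95 163 230 244 233 234 236 213 162  99  95 127 154 123  55  18  16  22   5   9  88 194 236
```

View pics/k.png

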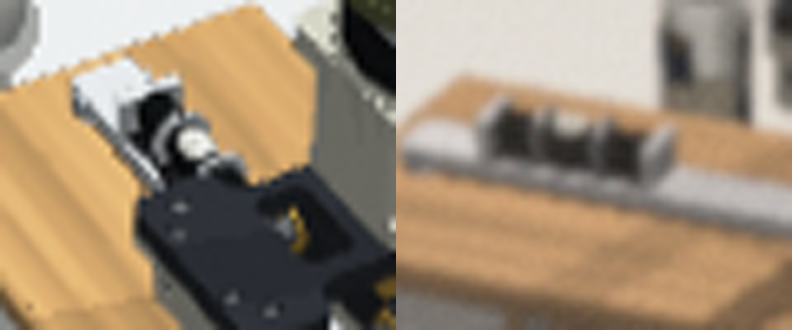

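Both fixed cameras show the bubble centred between the rings to within about 1 mm. The press is steady at about 16 N and the cap stands clear, so I'm handing in.

```bash
python3 -c "
from station import robot
print(robot.job_done())"
```

```text
the job is handed in; nothing more can be done
None
```

I handed the job in with the cap standing on the worktop clear of the shelf, the level held pressed with about 16 N and the bubble centred to within about 1 mm by the cameras; the hand-in gave no verdict.

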